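# Load the sample rack and hold its board out over the bath

## Task

Stand the two tall sample tins upright in the rack on the loading board, one in each cell, and let go of them. Then slide the board by its wooden grip straight out along the bath's deck, over the open well, until its outer end is level with the pair of mark posts. Loaded like that it would tip into the well, so finish while still holding the board: level, resting on the deck, midway between the posts; never lift it off the deck or let it tip, and leave everything else where it stands.

Things in the scene. Friction and masses are not known exactly. Their poses are not given: they have to be found in the camera images.
- tin_a_mid (a point): centre (half-way up) of one of the two tall aluminium sample tins: plain upright cylinder, 48 mm diameter, 84 mm high, 0.18 to 0.26 kg, standing on the table (z axis up). The tins are alike; either may go in either cell. A squat jar and a taller white bottle stand in the same areas and are not wanted.
- tin_b_mid (a point): centre of the other, identical tin (48 mm diameter, 84 mm high)
- cell_left (a point): centre of the floor of the rack's cell on the board's +y side. The rack is a tray of thin aluminium at the board's outer end with two cells side by side across the board, each 62 mm (along the board) by 65 mm (across) inside, walls 20 mm high above this floor; a tin standing here has its centre 42 mm above this point. Axes are those of the board.
- cell_right (a point): the same for the cell on the board's -y side, 67.5 mm from the other
- grip (a point): centre of the wooden grip on the board's tail (the end nearer the robot): an upright block 24 mm thick along the board, 60 mm wide across it, 55 mm high above the board's top, this point being half-way up (27.5 mm above the board's top). Fixed to the board; it lies 230 mm behind board_end. Axes: x along the board towards its outer end, y to its left, z up.
- board_end (a point): middle of the board's outer end, on its underside. The loading board is loose plywood, 250 mm long, 140 mm wide, 10 mm thick, lying flat on the bath's steel deck; 0.35 kg empty, it slides freely without guides. The rack's outer wall is flush with this end. x axis points outward along the board. Once the tins are in the rack the board tips into the well if its end overhangs the lip by more than about 75 mm and it is not held.
- lip (a point): middle of the edge where the bath's deck ends and its open well begins, at deck height (100 mm above the table). The bath is a fixed, blue box with a steel top: deck 300 mm long on the robot's side, then a well 250 mm long, 200 mm wide and 80 mm deep, with 20 mm rims at deck height. x axis points outward from the deck over the well, y to the left along the edge.
- mark (a point): point half-way between the two mark posts, at deck height. The posts are fixed thin steel rods (10 mm diameter, 70 mm high, on small dark clamps) standing on the left and right rims of the well, 220 mm apart; the board passes between them. The line joining them, through this point and along its y axis, is where the board's outer end must come: 100 to 130 mm beyond the lip. Axes parallel to those of the bath.
- board: the loading board as a whole; origin at the middle of its underside, x axis towards the rack end, z up
- bath: the fixed bath; origin on the table under lip, same axes
- squat_jar: bystander: squat glass jar, 66 mm diameter, 52 mm high; origin under its base; leave it alone
- tall_bottle: bystander: white plastic bottle, 54 mm diameter, 160 mm high; origin under its base; leave it alone
- mould_ring: bystander: steel mould ring, 114 mm diameter, 60 mm high; origin under its base; leave it alone
- spatula: bystander: spatula lying on the table; leave it alone
- brush: bystander: brush lying on the table; leave it alone
- weight: bystander: brass weight, 50 mm diameter, 50 mm high; origin under its base; leave it alone
- tin_a: tin a as a whole; origin at the middle of its underside
- tin_b: tin b as a whole; origin at the middle of its underside
There are look-alikes about, which are no part of the job. What is shaped like the tin_a but purple or yellow is not meant.

How it is judged (in metres and radians):
On the way, in this order (a step that is already met when the one before it is completed fails the run):
1. both tins stand in the rack, one per cell, let go, the board still on the deck (((x of tin_a_mid in the frame of cell_left between -0.012 and 0.012 m and y of tin_a_mid in the frame of cell_left between -0.012 and 0.012 m and z of tin_a_mid in the frame of cell_left between 0.036 and 0.048 m and x of tin_b_mid in the frame of cell_right between -0.012 and 0.012 m and y of tin_b_mid in the frame of cell_right between -0.012 and 0.012 m and z of tin_b_mid in the frame of cell_right between 0.036 and 0.048 m) or (x of tin_b_mid in the frame of cell_left between -0.012 and 0.012 m and y of tin_b_mid in the frame of cell_left between -0.012 and 0.012 m and z of tin_b_mid in the frame of cell_left between 0.036 and 0.048 m and x of tin_a_mid in the frame of cell_right between -0.012 and 0.012 m and y of tin_a_mid in the frame of cell_right between -0.012 and 0.012 m and z of tin_a_mid in the frame of cell_right between 0.036 and 0.048 m)) and angle between each of tin_a_mid, tin_b_mid's own z axis and vertical below 0.12 rad and contact force between the fingers and tin_a below 0.1 N and contact force between the fingers and tin_b below 0.1 N and x of board_end in the frame of lip below 0.05 m), for 0.2 s.
2. the loaded board's outer end is level with the posts, and the board is held (((x of tin_a_mid in the frame of cell_left between -0.012 and 0.012 m and y of tin_a_mid in the frame of cell_left between -0.012 and 0.012 m and z of tin_a_mid in the frame of cell_left between 0.036 and 0.048 m and x of tin_b_mid in the frame of cell_right between -0.012 and 0.012 m and y of tin_b_mid in the frame of cell_right between -0.012 and 0.012 m and z of tin_b_mid in the frame of cell_right between 0.036 and 0.048 m) or (x of tin_b_mid in the frame of cell_left between -0.012 and 0.012 m and y of tin_b_mid in the frame of cell_left between -0.012 and 0.012 m and z of tin_b_mid in the frame of cell_left between 0.036 and 0.048 m and x of tin_a_mid in the frame of cell_right between -0.012 and 0.012 m and y of tin_a_mid in the frame of cell_right between -0.012 and 0.012 m and z of tin_a_mid in the frame of cell_right between 0.036 and 0.048 m)) and x of board_end in the frame of mark between -0.01 and 0.01 m and y of board_end in the frame of mark between -0.025 and 0.025 m and z of board_end in the frame of mark between -0.012 and 0.012 m and angle between board_end's own z axis and vertical below 0.06 rad and angle between the x axis of board_end and the x axis of lip, either way round below 0.12 rad and contact force between any of the fingers, the arm and board above 0.5 N and contact force between board and bath above 0.3 N), for 0.2 s.
At the end, for the whole second after the job is handed in: Each tin upright, fully down in its own cell (12 mm); board end within 10 mm of the line between the posts, 25 mm of midway, 12 mm of deck height; board level (0.06 rad), straight along the bath (0.12 rad), still, resting on the deck and held by the robot (over 0.5 N) (all of step 2 and angle between each of tin_a_mid, tin_b_mid's own z axis and vertical below 0.12 rad and linear speed of board below 0.02 m/s); the arm keeps its last pose, push and grip.
It fails at once if the board tips or is tilted (angle between board_end's own z axis and vertical above 0.15 rad).
It fails at once if the board is lifted off the deck (z of board in the frame of lip above 0.02 m).
It fails at once if a tin is tipped over (angle between any of tin_a_mid, tin_b_mid's own z axis and vertical above 0.6 rad).
It fails at once if a bystander is disturbed (distance of any of squat_jar, tall_bottle, mould_ring, spatula, brush, weight from where it was at the start of the episode above 0.03 m).
It also fails if it takes over 72 s, if anything falls off the work surface, if the arm or the gripper's body presses on something with over 40 N, if the wrist force passes 120 N, or if a joint passes its speed limit or range.

## Robot

A 7-joint arm with a two-finger parallel gripper is mounted at the origin on the work surface. World frame = base frame: x ahead of the robot, y to its left, z up, the work surface at z = 0. Lengths are in m, angles in degrees, forces in N, time in s.
With the tool pointing down it reaches from about 0.4 to 0.85 m from the base axis. Payload 4.5 kg.
Tool frame: the origin (TCP) lies on the centre line of the jaws, within the pads' length; the fingertips stand tcp_to_tips ahead of it and the grasp point (between the pads) is the TCP (tcp_to_tips is the distance from the TCP to the fingertips, in m); z points along the fingers, y is the line along which they close (so a half turn about z gives the same grasp; the last joint's range is limited). The gripper opens to 88 mm and grips with 3 to 60 N. Pads are 18 mm wide; open, the fingers measure 123 mm over their backs; the gripper's body (75 mm by 187 mm) begins 45 mm behind the grasp point.
Start: joints at [67.54, 39.483, -11.15, 89.685, 9.013, 51.709, -12.324], TCP at [0.258, -0.569, 0.258] pointing down, gripper open.
Joint ranges: [-172.22, 172.22], [-26.19, 119.32], [-84.43, 86.54], [7.71, 146.69], [-57.33, 237.33], [2.42, 119.75], [-152.13, 152.13]. Speed limits (degrees/s): [147.25, 147.25, 180, 180, 180, 180, 180].

## Interface

Orientations are given as [roll, pitch, yaw] about the fixed x, y, z axes, in that order (R = Rz(yaw) Ry(pitch) Rx(roll)).
In Python, from bench import * gives the robot as it stands. The module is installed in compiled form; this text tells all that it offers.
- The arm moves only by the tool servo_tool, never from a script. Its argument "commands" is a list of rows, each an object with "turn": the turn, a rotation vector about the tool's x, y, z in degrees, a list of three; "travel": the shift along the tool's x, y, z in cm, a list of three; "fingers": the opening in per cent of the stroke, from 0 (shut) to 100 (fully open). In form: [{"turn": [rx, ry, rz], "travel": [tx, ty, tz], "fingers": fingers}, ...]. A call has 1 to 10 rows; each row is the pose to reach, as a shift and turn from the pose commanded when the call began, along the tool's axes at that moment; what a row does not reach only later rows make up. A row lasts 1/10 s, in which the tool goes at most 50 mm and 8.59 degrees, less where a joint would pass 70% of its speed; a pose out of reach is approached as far as the arm can. A call with a gripper value outside its range is refused whole. The fingers move at their own pace and stop on an object; the grip force is fixed at half the most. Time passes only in rows, so rows that repeat a pose let the fingers close. It gives the time, the measured TCP pose, the force, the opening and the grip force at its end, in the units of the state.
- read_state(): the state, without advancing time (a new reading comes with each control period).
- grab_frame(name): name is "scene" or "side" or "wrist"; returns the picture (400x640x3 uint8, red, green, blue); there is no depth.
- camera_info(name): a dict with "fx", "fy", "cx", "cy" (pixels), "pose" (4x4, takes a point from camera to world coordinates). Camera axes: x right, y down, z forward; pixel columns grow to the right and rows downward; lengths in m; the calibration is good to about 2 mm. A picture is of the moment at which its call begins: read the wrist's pose just before it. camera_info takes no time and is no camera call; for the wrist camera it gives the pose at the moment of the call.
- job_done(): hands the job in; it is judged then, once.
The state is a dict: "clock": time; "joints": joint angles; "qd": joint speeds; "joint_efforts": joint torques, N m; "tool_pos": TCP position; "eef_rot": TCP orientation; "force": force on the tool from outside, world axes, zero at the start; "wrist_torque": the same for the moment, N m; "width": finger opening in m; "finger_force": force on a finger pad.
Only numpy, scipy, OpenCV 4.12 (cv2) and the standard library are available. Lean on these libraries where they do the work, as an engineer would, in place of code of your own. Each camera call takes 0.05 s, during which the arm holds its last target. There are 200 camera calls.

## Working session

There is one attempt and no reset: what is moved stays moved. The work goes in short steps, Python scripts to look and compute and a tool call to move; the robot and the scene stay as the last step left them, time stands still between calls to the robot, and variables do not carry over. Pictures are saved under pics/ and viewed, at most 10 in all, crops included, and the job is handed in when it is done.

Besides the shell and the picture viewer there is one more tool, called after "Call:" as name(argument=value, ...) on one line, values as JSON. servo_tool: Moves the arm, as the interface text tells. Its arguments: {"type":"object","properties":{"commands":{"type":"array","items":{"type":"object","properties":{"turn":{"type":"array","items":{"type":"number"}},"travel":{"type":"array","items":{"type":"number"}},"fingers":{"type":"number"}}}}},"required":["commands"]}

```bash
mkdir -p pics; python3 - <<'E'
from bench import *
import cv2,numpy as np
np.set_printoptions(precision=4,suppress=True)
s=read_state();print(s)
for n in ("scene","side"):
    c=camera_info(n);print(n,c)
    cv2.imwrite(f"pics/{n}0.png",grab_frame(n)[:,:,::-1])
E
```

```text
{'clock': 0.0, 'joints': array([ 67.5406,  39.5327, -11.144 ,  89.7452,   9.0109,  51.7099,
       -12.3216]), 'qd': array([ 0.0554,  0.139 , -0.0437, -0.0128, -0.0239,  0.0675,  0.0222]), 'joint_efforts': array([  0.0006, -52.7559,  -1.2665, -15.3426,  -0.0526,   0.0068,
         0.0002]), 'tool_pos': array([ 0.2579, -0.5687,  0.2569]), 'eef_rot': array([-179.894 ,    0.0071,   24.4019]), 'force': array([0.4295, 0.6234, 0.2584]), 'wrist_torque': array([-0.0027,  0.0742,  0.0134]), 'finger_force': 0.0, 'width': 0.08820271482533792}
scene {'fx': 387.2216460914281, 'fy': 387.2216460914281, 'cx': 318.65357447144595, 'cy': 201.42867523253105, 'pose': array([[-0.9042,  0.222 , -0.3649,  1.0341],
       [ 0.4265,  0.516 , -0.7429,  0.8036],
       [ 0.0233, -0.8273, -0.5613,  0.7035],
       [ 0.    ,  0.    ,  0.    ,  1.    ]])}
side {'fx': 438.2400745565325, 'fy': 438.2400745565325, 'cx': 319.9492069564579, 'cy': 194.62309928119154, 'pose': array([[ 0.9974, -0.0225,  0.068 ,  0.5223],
       [-0.0676, -0.6098,  0.7897, -1.1382],
       [ 0.0237, -0.7923, -0.6097,  1.0233],
       [ 0.    ,  0.    ,  0.    ,  1.    ]])}
```

View pics/scene0.png

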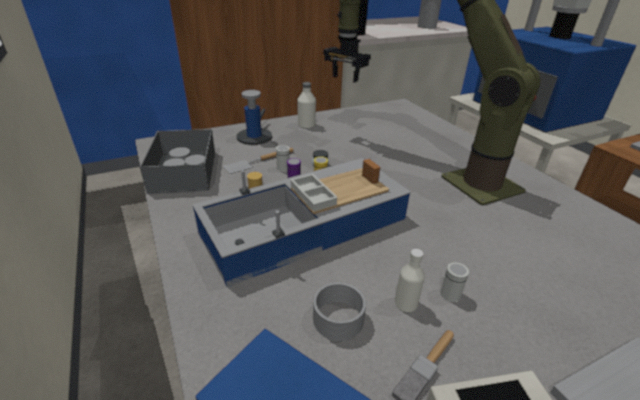

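View pics/side0.png

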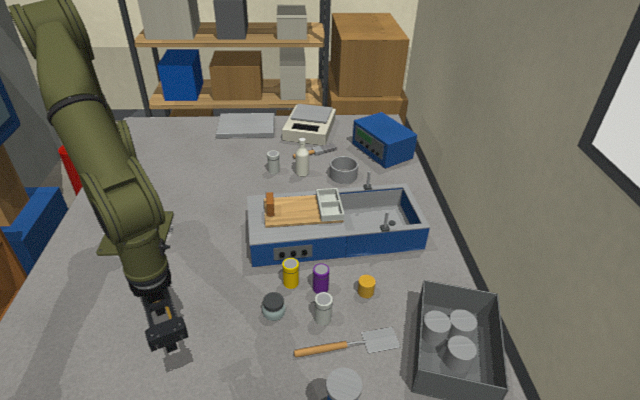

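The scene and side views both show the blue bath. In the side view the board has its grip at about (270,204) and its rack at about (330,205), and the posts are near (367,181) and (385,222). The tins are at (273,161) next to the bottle and at (324,307) next to the squat jar. Next I'll zoom in to measure.

```bash
python3 - <<'E'
import cv2
a=cv2.imread("pics/side0.png")[145:295,240:440]
cv2.imwrite("pics/side_c.png",cv2.resize(a,None,fx=4,fy=4,interpolation=cv2.INTER_CUBIC))
a=cv2.imread("pics/scene0.png")[140:290,190:420]
cv2.imwrite("pics/scene_c.png",cv2.resize(a,None,fx=3.4,fy=3.4,interpolation=cv2.INTER_CUBIC))
E
```

```text
(no output)
```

View pics/side_c.png

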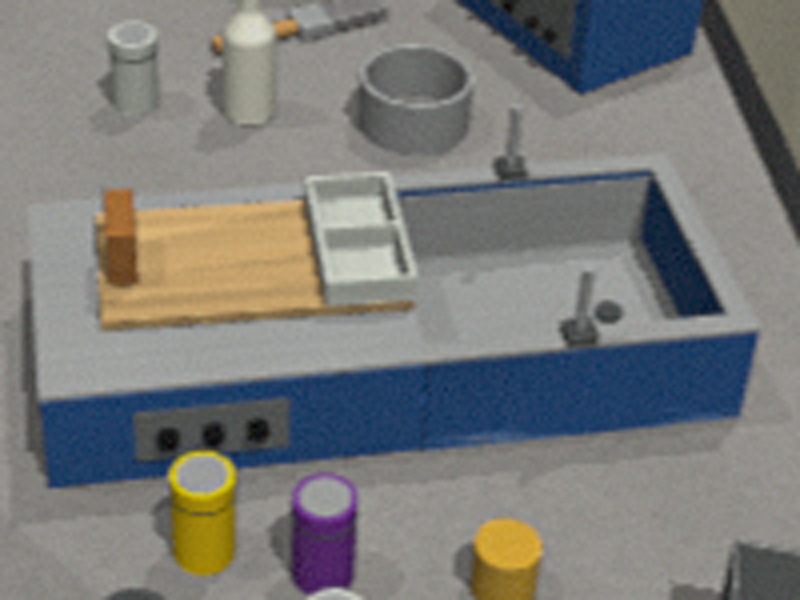

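View pics/scene_c.png

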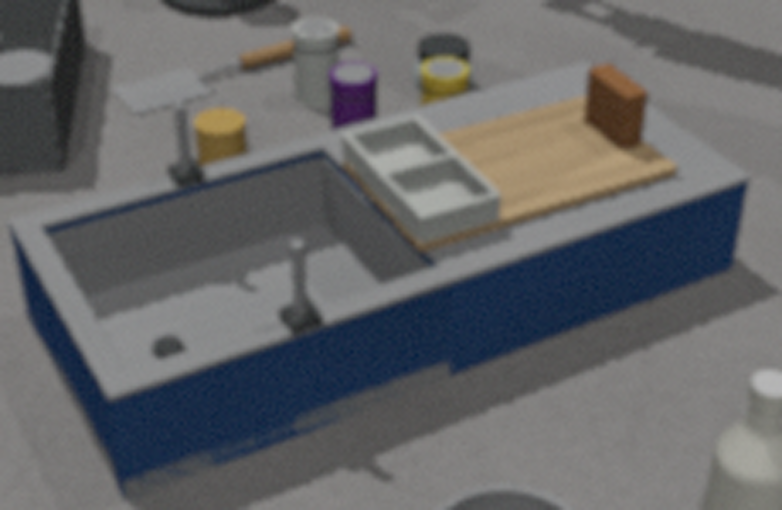

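```bash
cat > h.py <<'E'
from bench import *
import numpy as np,cv2
np.set_printoptions(precision=4,suppress=True)
def ray(n,p,z,c=None):
    c=c or camera_info(n);T=c["pose"]
    d=T[:3,:3]@np.array([(p[0]-c["cx"])/c["fx"],(p[1]-c["cy"])/c["fy"],1])
    o=T[:3,3];return (o+d*(z-o[2])/d[2])[:2]
def sc(u,v):return ((u+.5)/4-.5+240,(v+.5)/4-.5+145)
def cc(u,v):return ((u+.5)/3.4-.5+190,(v+.5)/3.4-.5+140)
E
python3 - <<'E'
from h import *
def S(name,z,*pts):print("side ",name,*[ray("side",sc(*p),z) for p in pts])
def C(name,z,*pts):print("scene",name,*[ray("scene",cc(*p),z) for p in pts])
S("deck FL FR BL BR",.1,(43,400),(757,328),(30,205),(665,155))
C("deck FL FR BL BR",.1,(590,65),(14,225),(747,182),(108,398))
C("lip R L",.1,(325,153),(432,263))
S("well BR FR inner",.1,(652,172),(725,312))
C("well FR inner",.1,(47,230))
S("board BL FL FR",.11,(100,213),(103,322),(412,303))
C("board BL(+y tail), +y end",.11,(675,168),(422,245))
S("rack BL BR FR FL",.132,(305,180),(390,174),(415,268),(325,280))
C("rack FL? ",.132,(420,115),(343,140),(412,215),(497,193))
S("grip top",.165,(105,190),(132,190),(136,236),(106,236))
C("grip top",.165,(597,66),(645,97),(612,105),(588,75))
S("posts base L R",.1,(512,170),(580,332)); S("posts top",.17,(516,106),(588,273))
C("posts base R L",.1,(186,172),(300,318)); C("posts top",.17,(181,110),(297,242))
S("tinA top",.084,(133,37)); C("tinB top",.084,(316,30))
print("tinA scene",ray("scene",(457,269.5),.084),"tinB side",ray("side",(324,299),.084))
print("bottle side base",ray("side",sc(250,115),0),"jar side top",ray("side",(273,300),.052))
E
```

```text
side  deck FL FR BL BR [ 0.4004 -0.1795] [ 0.9608 -0.1218] [0.3756 0.0598] [0.9393 0.1125]
scene deck FL FR BL BR [ 0.3972 -0.1656] [ 0.9603 -0.1092] [0.3821 0.0703] [0.9406 0.1199]
scene lip R L [ 0.6949 -0.1141] [0.6775 0.0686]
side  well BR FR inner [0.9219 0.0875] [ 0.94   -0.1017]
scene well FR inner [ 0.9379 -0.0921]
side  board BL FL FR [0.4365 0.0337] [ 0.4433 -0.1047] [ 0.6872 -0.092 ]
scene board BL(+y tail), +y end [0.4365 0.04  ] [0.6806 0.0565]
side  rack BL BR FR FL [0.6098 0.0444] [0.6826 0.0503] [ 0.6902 -0.075 ] [ 0.6176 -0.0869]
scene rack FL?  [ 0.6149 -0.0916] [ 0.6916 -0.0788] [0.6843 0.0452] [0.6099 0.0437]
side  grip top [ 0.4447 -0.0069] [ 0.4664 -0.0077] [ 0.4705 -0.0671] [ 0.4473 -0.0662]
scene grip top [ 0.4611 -0.0572] [0.4523 0.0064] [0.4852 0.0072] [ 0.4769 -0.0459]
side  posts base L R [0.7974 0.0949] [ 0.8183 -0.1207]
side  posts top [0.7943 0.0934] [ 0.8144 -0.1315]
scene posts base R L [ 0.8138 -0.1315] [0.7938 0.0913]
scene posts top [ 0.8168 -0.1145] [0.7945 0.0943]
side  tinA top [0.4576 0.3506]
scene tinB top [ 0.6062 -0.3701]
tinA scene [0.4585 0.3603] tinB side [ 0.6068 -0.3805]
bottle side base [0.5733 0.3317] jar side top [ 0.4687 -0.3513]
```

The two cameras agree to about 10 mm. The bath yaw is about 5.5° and the board yaw about 3.3°. The mark is near (0.806,-0.019). The tins are near A (0.458,0.355) and B (0.607,-0.375). I'll hover over tin B and refine with the wrist camera.

```bash
cat >> h.py <<'E'
from scipy.spatial.transform import Rotation as Ro
def go(x,y,z,yaw):
    s=read_state();R=Ro.from_euler("xyz",s["eef_rot"],degrees=True)
    G=Ro.from_euler("xyz",[180,0,yaw],degrees=True)
    t=R.inv().apply(np.array([x,y,z])-s["tool_pos"])*100
    r=(R.inv()*G).as_rotvec(degrees=True)
    print("travel",np.round(t,2),"turn",np.round(r,1),"rows>=",int(np.ceil(max(np.linalg.norm(t)/5,np.linalg.norm(r)/8.59))), "t",s["clock"])
E
python3 - <<'E'
import bench
print([k for k in dir(bench) if not k.startswith('_')])
from h import *
go(.607,-.375,.27,93.3)
E
```

```text
['PlanningError', 'camera_info', 'grab_frame', 'job_done', 'read_state', 'tcp_to_tips']
travel [39.79 -3.22 -1.3 ] turn [ -0.1  -0.1 -68.9] rows>= 9 t 0.1
```

Call:
servo_tool(commands=[{"travel": [39.8,-3.2,-1.3],"turn": [-0.1,-0.1,-68.9],"fingers": 100},{"travel": [39.8,-3.2,-1.3],"turn": [-0.1,-0.1,-68.9],"fingers": 100},{"travel": [39.8,-3.2,-1.3],"turn": [-0.1,-0.1,-68.9],"fingers": 100},{"travel": [39.8,-3.2,-1.3],"turn": [-0.1,-0.1,-68.9],"fingers": 100},{"travel": [39.8,-3.2,-1.3],"turn": [-0.1,-0.1,-68.9],"fingers": 100},{"travel": [39.8,-3.2,-1.3],"turn": [-0.1,-0.1,-68.9],"fingers": 100},{"travel": [39.8,-3.2,-1.3],"turn": [-0.1,-0.1,-68.9],"fingers": 100},{"travel": [39.8,-3.2,-1.3],"turn": [-0.1,-0.1,-68.9],"fingers": 100},{"travel": [39.8,-3.2,-1.3],"turn": [-0.1,-0.1,-68.9],"fingers": 100},{"travel": [39.8,-3.2,-1.3],"turn": [-0.1,-0.1,-68.9],"fingers": 100}])

```text
clock: 1.1
tool_pos: [0.6081, -0.3741, 0.2698]
eef_rot: [-180.0, 0.1, 93.4]
force: [0.2, -1.2, -0.2]
width: 0.0882
finger_force: 0.0
```

```bash
python3 - <<'E'
from h import *
print(tcp_to_tips() if callable(tcp_to_tips) else tcp_to_tips)
s=read_state();print(s["tool_pos"],s["eef_rot"],s["joints"],s["clock"])
c=camera_info("wrist");print(c)
cv2.imwrite("pics/w1.png",grab_frame("wrist")[:,:,::-1])
E
```

```text
0.019
[ 0.6081 -0.3741  0.2698] [-179.9717    0.0687   93.4137] [ 40.3293  48.0964 -27.8084  70.4868  22.3136  66.5927  15.0786] 1.1
{'fx': 340.606738960548, 'fy': 340.606738960548, 'cx': 320.28836977448884, 'cy': 198.63995838582073, 'pose': array([[ 0.9982,  0.0565,  0.0183,  0.6032],
       [ 0.0594, -0.9536, -0.2951, -0.2977],
       [ 0.0008,  0.2957, -0.9553,  0.398 ],
       [ 0.    ,  0.    ,  0.    ,  1.    ]])}
```

View pics/w1.png

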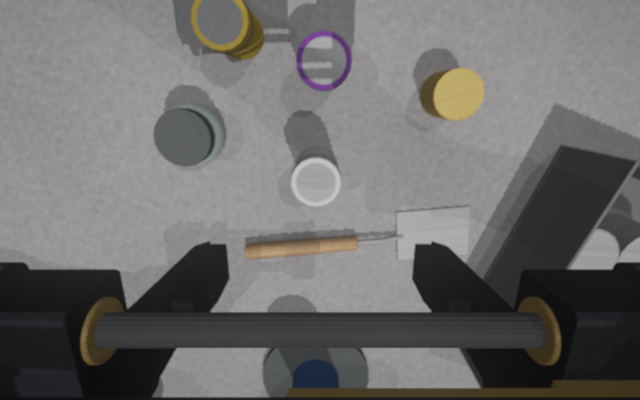

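The wrist view shows tin B's white rim centred at (316,182), about 50 px wide, which fits a 48 mm tin with its top at 84 mm. The jar is at (187,135), the purple decoy at (323,60) and the spatula below. I'll fit the rim and work out the descent.

```bash
cat >> h.py <<'E'
def rim(im,guess,c,z=.084,r=45,thr=150):
    x,y=map(int,guess);x0,y0=max(x-r,0),max(y-r,0)
    roi=im[y0:y+r,x0:x+r]
    m=(roi.min(2)>thr).astype(np.uint8)
    cs,_=cv2.findContours(m,cv2.RETR_EXTERNAL,cv2.CHAIN_APPROX_NONE)
    k=max(cs,key=cv2.contourArea);e=cv2.fitEllipse(cv2.convexHull(k))
    p=(e[0][0]+x0,e[0][1]+y0);print("ellipse",p,e[1],"->",ray("wrist",p,z,c));return ray("wrist",p,z,c)
E
python3 - <<'E'
from h import *
im=cv2.imread("pics/w1.png");c=camera_info("wrist")
for t in (170,185,200): p=rim(im,(316,182),c,thr=t)
p=rim(im,(316,182),c,thr=185)
print(c["pose"][:3,3])
go(p[0],p[1],.058,93.3)
E
```

```text
ellipse (315.55466079711914, 182.09238052368164) (47.85770797729492, 49.27863311767578) -> [ 0.602  -0.3809]
ellipse (315.5609664916992, 181.93087005615234) (46.43857192993164, 47.63942337036133) -> [ 0.602  -0.3807]Traceback (most recent call last):
  File "<stdin>", line 3, in <module>
  File "h.py", line 22, in rim
    k=max(cs,key=cv2.contourArea);e=cv2.fitEllipse(cv2.convexHull(k))
ValueError: max() iterable argument is empty
```

```bash
python3 - <<'E'
from h import *
go(.603,-.380,.058,93.3)
E
```

```text
travel [-0.3  -0.35 21.19] turn [-0.1  0.2 -0.1] rows>= 5 t 1.15
```

Call:
servo_tool(commands=[{"travel": [-0.6,-0.5,5],"turn": [0,0,0],"fingers": 100},{"travel": [-0.6,-0.5,10],"turn": [0,0,0],"fingers": 100},{"travel": [-0.6,-0.5,14],"turn": [0,0,0],"fingers": 100},{"travel": [-0.6,-0.5,17],"turn": [0,0,0],"fingers": 100},{"travel": [-0.6,-0.5,19.5],"turn": [0,0,0],"fingers": 100},{"travel": [-0.6,-0.5,21.2],"turn": [0,0,0],"fingers": 100},{"travel": [-0.6,-0.5,21.2],"turn": [0,0,0],"fingers": 40},{"travel": [-0.6,-0.5,21.2],"turn": [0,0,0],"fingers": 40},{"travel": [-0.6,-0.5,21.2],"turn": [0,0,0],"fingers": 40},{"travel": [-0.6,-0.5,21.2],"turn": [0,0,0],"fingers": 40}])

```text
clock: 2.15
tool_pos: [0.6038, -0.383, 0.0605]
eef_rot: [179.8, 0.2, 93.3]
force: [-1.5, -0.4, -0.4]
width: 0.0584
finger_force: 0.0
```

Call:
servo_tool(commands=[{"travel": [0,0,0],"turn": [0,0,0],"fingers": 40},{"travel": [0,0,0],"turn": [0,0,0],"fingers": 40},{"travel": [0,0,0],"turn": [0,0,0],"fingers": 40}])

```text
clock: 2.45
tool_pos: [0.6038, -0.3827, 0.0599]
eef_rot: [179.9, 0.2, 93.3]
force: [0.3, -0.3, 4.8]
width: 0.047
finger_force: 30.0
```

Call:
servo_tool(commands=[{"travel": [0,0,-4],"turn": [0,0,0],"fingers": 40},{"travel": [0,0,-8],"turn": [0,0,0],"fingers": 40},{"travel": [0,0,-12],"turn": [0,0,0],"fingers": 40},{"travel": [0,0,-16],"turn": [0,0,0],"fingers": 40},{"travel": [0,0,-20],"turn": [0,0,0],"fingers": 40},{"travel": [0,0,-24],"turn": [0,0,0],"fingers": 40},{"travel": [0,0,-27],"turn": [0,0,0],"fingers": 40},{"travel": [0,0,-27],"turn": [0,0,0],"fingers": 40}])

```text
clock: 3.25
tool_pos: [0.6045, -0.3823, 0.3335]
eef_rot: [179.6, 0.4, 93.3]
force: [1.2, 0.7, -1.3]
width: 0.047
finger_force: 30.0
```

```bash
python3 - <<'E'
from h import *
go(.65,-.09,.33,93.3)
E
```

```text
travel [28.92  6.2   0.22] turn [ 0.4  0.4 -0. ] rows>= 6 t 3.25
```

Call:
servo_tool(commands=[{"travel": [3,0.6,0],"turn": [0.4,0.4,0],"fingers": 40},{"travel": [7,1.5,0],"turn": [0.4,0.4,0],"fingers": 40},{"travel": [11,2.4,0],"turn": [0.4,0.4,0],"fingers": 40},{"travel": [15,3.2,0],"turn": [0.4,0.4,0],"fingers": 40},{"travel": [19,4.1,0],"turn": [0.4,0.4,0],"fingers": 40},{"travel": [23,5,0],"turn": [0.4,0.4,0],"fingers": 40},{"travel": [26,5.7,0],"turn": [0.4,0.4,0],"fingers": 40},{"travel": [28.9,6.2,0],"turn": [0.4,0.4,0],"fingers": 40},{"travel": [28.9,6.2,0],"turn": [0.4,0.4,0],"fingers": 40},{"travel": [28.9,6.2,0],"turn": [0.4,0.4,0],"fingers": 40}])

```text
clock: 4.25
tool_pos: [0.6471, -0.0895, 0.3263]
eef_rot: [-179.4, -0.2, 93.4]
force: [-0.4, -0.8, -1.1]
width: 0.0476
finger_force: 30.0
```

```bash
python3 - <<'E'
from h import *
import json
s=read_state();print(s["tool_pos"],s["eef_rot"],s["force"],s["width"],s["clock"])
c=camera_info("wrist");np.save("pics/w2pose.npy",c["pose"]);print(c["pose"])
im=grab_frame("wrist")[:,:,::-1];cv2.imwrite("pics/w2.png",im)
cv2.imwrite("pics/w2v.png",cv2.resize(im,(800,500),interpolation=cv2.INTER_CUBIC))
E
```

```text
[ 0.6471 -0.0895  0.3263] [-179.4244   -0.2393   93.3941] [-0.4363 -0.8027 -1.0597] 0.04757347194806409 4.25
[[ 0.9982  0.0591  0.0088  0.6435]
 [ 0.0591 -0.955  -0.2905 -0.0137]
 [-0.0087  0.2905 -0.9568  0.4549]
 [ 0.      0.      0.      1.    ]]
```

View pics/w2v.png

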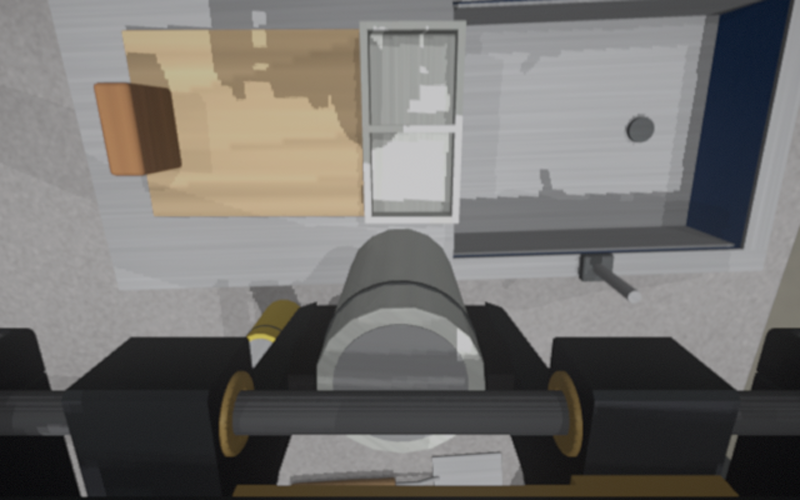

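The wrist view shows the rack's outer corners at (361,22), (466,21), (459,222) and (366,221) in the enlarged view, with the divider at row 129. The grip is at (120,128), the board tail at (123,29) and (153,215), and the right post's base at (596,265). I'll convert these to positions.

```bash
python3 - <<'E'
from h import *
c=camera_info("wrist");c["pose"]=np.load("pics/w2pose.npy")
W=lambda u,v,z:ray("wrist",((u+.5)/1.25-.5,(v+.5)/1.25-.5),z,c)
TL,TR,BR,BL=[W(*p,.132) for p in((361,22),(466,21),(459,222),(366,221))]
print("rack",TL,TR,BR,BL,"len",np.linalg.norm(TL-TR),np.linalg.norm(BL-BR),"wid",np.linalg.norm(TL-BL),np.linalg.norm(TR-BR))
ctr=(TL+TR+BR+BL)/4;v=(TL+TR-BL-BR);u=(TR+BR-TL-BL)
print("ctr",ctr,"yaw from width",np.degrees(np.arctan2(-v[0],v[1])),"from len",np.degrees(np.arctan2(u[1],u[0])))
d=[W(367,129,.132),W(461,129,.132)];print("divider",d, np.mean(d,axis=0))
T=[W(123,29,.11),W(153,215,.11)];print("tail",T,np.mean(T,axis=0),np.linalg.norm(T[0]-T[1]),np.degrees(np.arctan2(-(T[0]-T[1])[0],(T[0]-T[1])[1])))
e=[W(361,215,.11),W(153,215,.11)];print("side edge yaw",np.degrees(np.arctan2(*(e[0]-e[1])[::-1])))
print("grip top",[W(*p,.165) for p in((95,84),(129,84),(145,174),(111,175))])
L=[W(453,3,.1),W(453,255,.1)];print("lip",L)
F=[W(797,0,.1),W(743,248,.1)];print("far well",F)
print("deck front edge",W(118,289,.1),W(762,269,.1),"post R base ~",W(596,265,.1))
E
```

```text
rack [0.61   0.0479] [0.6814 0.0527] [ 0.6906 -0.0875] [ 0.6183 -0.0911] len 0.07160259447433995 0.07230562307388468 wid 0.13931290100153432 0.140454395666434
ctr [ 0.6501 -0.0195] yaw from width 3.588620994816767 from len 3.325884455096732
divider [array([ 0.6166, -0.0222]), array([ 0.6851, -0.0181])] [ 0.6509 -0.0201]
tail [array([0.4328, 0.0374]), array([ 0.4396, -0.1021])] [ 0.4362 -0.0323] 0.1397272346734652 2.763215238012849
side edge yaw 3.498695312855385
grip top [array([ 0.4443, -0.0039]), array([ 0.4661, -0.0026]), array([ 0.4698, -0.0597]), array([ 0.4465, -0.0618])]
lip [array([0.6743, 0.0706]), array([ 0.6929, -0.1246])]
far well [array([0.9263, 0.087 ]), array([ 0.9423, -0.1028])]
deck front edge [ 0.3944 -0.1754] [ 0.9644 -0.1207] post R base ~ [ 0.819 -0.126]
```

```bash
python3 - <<'E'
from h import *
go(.6523,-.0537,.182,93.4)
E
```

```text
travel [ 3.66  0.87 14.45] turn [-0.6 -0.2 -0.1] rows>= 3 t 4.3
```

Call:
servo_tool(commands=[{"travel": [2,0.5,1],"turn": [-0.6,-0.2,0],"fingers": 40},{"travel": [3.7,0.9,3],"turn": [-0.6,-0.2,0],"fingers": 40},{"travel": [3.7,0.9,6],"turn": [-0.6,-0.2,0],"fingers": 40},{"travel": [3.7,0.9,9],"turn": [-0.6,-0.2,0],"fingers": 40},{"travel": [3.7,0.9,11],"turn": [-0.6,-0.2,0],"fingers": 40},{"travel": [3.7,0.9,13],"turn": [-0.6,-0.2,0],"fingers": 40},{"travel": [3.7,0.9,14],"turn": [-0.6,-0.2,0],"fingers": 40},{"travel": [3.7,0.9,14.4],"turn": [-0.6,-0.2,0],"fingers": 40},{"travel": [3.7,0.9,14.4],"turn": [-0.6,-0.2,0],"fingers": 40}])

```text
clock: 5.2
tool_pos: [0.6538, -0.0525, 0.184]
eef_rot: [179.8, -0.0, 93.2]
force: [-0.2, 0.5, -1.8]
width: 0.0475
finger_force: 30.0
```

Now I'll lower the last bit gently.

Call:
servo_tool(commands=[{"travel": [-0.1,-0.1,0.3],"turn": [0,0,0],"fingers": 40},{"travel": [-0.1,-0.1,0.6],"turn": [0,0,0],"fingers": 40},{"travel": [-0.1,-0.1,0.9],"turn": [0,0,0],"fingers": 40},{"travel": [-0.1,-0.1,1.0],"turn": [0,0,0],"fingers": 40},{"travel": [-0.1,-0.1,1.0],"turn": [0,0,0],"fingers": 40}])

```text
clock: 5.7
tool_pos: [0.6529, -0.0527, 0.1741]
eef_rot: [179.8, -0.1, 93.3]
force: [0.1, -0.6, -0.8]
width: 0.047
finger_force: 30.0
```

Call:
servo_tool(commands=[{"travel": [0,0,0.1],"turn": [0,0,0],"fingers": 40},{"travel": [0,0,0.2],"turn": [0,0,0],"fingers": 40},{"travel": [0,0,0.2],"turn": [0,0,0],"fingers": 40}])

```text
clock: 6.0
tool_pos: [0.6532, -0.0525, 0.1738]
eef_rot: [179.7, -0.0, 93.3]
force: [-1.8, -0.0, 6.8]
width: 0.0472
finger_force: 30.0
```

The tin touches down with its base at about 0.113 m, which is the cell floor and not a wall. I'll let go and retreat.

Call:
servo_tool(commands=[{"travel": [0,0,0.1],"turn": [0,0,0],"fingers": 100},{"travel": [0,0,0],"turn": [0,0,0],"fingers": 100},{"travel": [0,0,0],"turn": [0,0,0],"fingers": 100},{"travel": [0,0,0],"turn": [0,0,0],"fingers": 100},{"travel": [0,0,-2],"turn": [0,0,0],"fingers": 100},{"travel": [0,0,-5],"turn": [0,0,0],"fingers": 100},{"travel": [0,0,-9],"turn": [0,0,0],"fingers": 100},{"travel": [0,0,-13],"turn": [0,0,0],"fingers": 100},{"travel": [0,0,-16],"turn": [0,0,0],"fingers": 100},{"travel": [0,0,-16],"turn": [0,0,0],"fingers": 100}])

```text
clock: 7.0
tool_pos: [0.6548, -0.0523, 0.3373]
eef_rot: [179.2, -0.1, 93.3]
force: [0.6, 0.4, 0.4]
width: 0.0878
finger_force: 0.0
```

```bash
python3 - <<'E'
from h import *
s=read_state();print(s["tool_pos"],s["joints"])
c=camera_info("wrist");np.save("pics/w3pose.npy",c["pose"]);cv2.imwrite("pics/w3.png",grab_frame("wrist")[:,:,::-1])
go(.458,.355,.33,180); go(.458,.355,.33,0.)
E
```

```text
[ 0.6548 -0.0523  0.3373] [ 15.1951  39.2772 -28.7634  77.7711  19.3175  66.989  -12.1087]
travel [ 41.82 -17.18   0.34] turn [  0.4   0.3 -86.7] rows>= 11 t 7.05
travel [ 41.82 -17.18   0.34] turn [ 0.3 -0.5 93.3] rows>= 11 t 7.05
```

```bash
python3 - <<'E'
from h import *
go(.458,.355,.30,150)
E
```

```text
travel [ 41.81 -17.21   3.34] turn [  0.5   0.2 -56.7] rows>= 10 t 7.05
```

Call:
servo_tool(commands=[{"travel": [41.8,-17.2,3.3],"turn": [0.5,0.2,-56.7],"fingers": 100},{"travel": [41.8,-17.2,3.3],"turn": [0.5,0.2,-56.7],"fingers": 100},{"travel": [41.8,-17.2,3.3],"turn": [0.5,0.2,-56.7],"fingers": 100},{"travel": [41.8,-17.2,3.3],"turn": [0.5,0.2,-56.7],"fingers": 100},{"travel": [41.8,-17.2,3.3],"turn": [0.5,0.2,-56.7],"fingers": 100},{"travel": [41.8,-17.2,3.3],"turn": [0.5,0.2,-56.7],"fingers": 100},{"travel": [41.8,-17.2,3.3],"turn": [0.5,0.2,-56.7],"fingers": 100},{"travel": [41.8,-17.2,3.3],"turn": [0.5,0.2,-56.7],"fingers": 100},{"travel": [41.8,-17.2,3.3],"turn": [0.5,0.2,-56.7],"fingers": 100},{"travel": [41.8,-17.2,3.3],"turn": [0.5,0.2,-56.7],"fingers": 100}])

```text
clock: 8.05
tool_pos: [0.4506, 0.3615, 0.298]
eef_rot: [-179.9, -0.6, 150.7]
force: [-0.6, -0.6, -0.2]
width: 0.0883
finger_force: 0.0
```

Call:
servo_tool(commands=[{"travel": [0,0,0],"turn": [0,0,0],"fingers": 100},{"travel": [0,0,0],"turn": [0,0,0],"fingers": 100}])

```text
clock: 8.25
tool_pos: [0.4575, 0.3527, 0.2978]
eef_rot: [-179.7, -0.2, 149.9]
force: [-0.4, -0.0, -0.3]
width: 0.0882
finger_force: 0.0
```

```bash
python3 - <<'E'
from h import *
s=read_state();print(s["tool_pos"],s["eef_rot"],s["joints"],s["clock"])
c=camera_info("wrist");np.save("pics/w4pose.npy",c["pose"]);im=grab_frame("wrist")[:,:,::-1];cv2.imwrite("pics/w4.png",im)
b=cv2.imread("pics/w3.png")
cv2.imwrite("pics/v4.png",np.vstack([cv2.resize(b,(480,300)),cv2.resize(im,(480,300))]))
E
```

```text
[0.4575 0.3527 0.2978] [-179.6904   -0.2068  149.8979] [-18.0156  38.0052 -42.6477  93.9979  28.6424  59.8245  -9.5904] 8.25
```

View pics/v4.png

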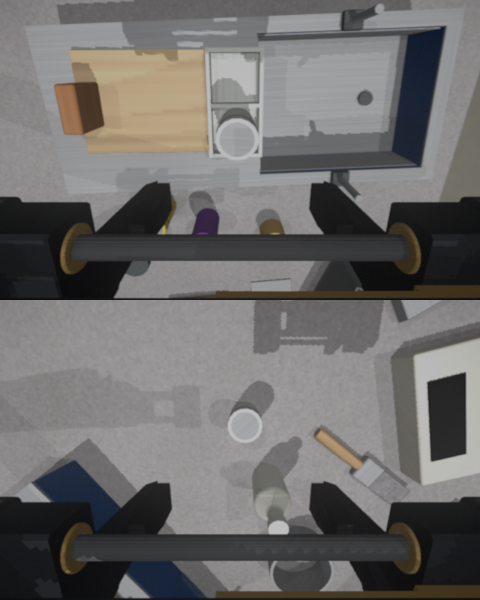

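The top picture shows tin B standing in the right cell. In the bottom one, tin A's rim is at about (327,168) in full-size pixels, and the bottle lies on the side away from the jaw line.

```bash
python3 - <<'E'
from h import *
c=camera_info("wrist");c["pose"]=np.load("pics/w4pose.npy")
im=cv2.imread("pics/w4.png")
p=rim(im,(327,168),c,thr=175,r=40)
p=rim(im,(327,168),c,thr=185,r=40)
go(p[0],p[1],.060,150)
c["pose"]=np.load("pics/w3pose.npy");im=cv2.imread("pics/w3.png")
print("tinB in rack:");rim(im,(317,185),c,z=.197,thr=175,r=38)
W=lambda u,v,z:ray("wrist",(u*4/3,v*4/3),z,c)
print("posts L,R base",W(352,20,.1),W(341,175,.1)); print("tops",W(379,9,.17),W(359,195,.17))
E
```

```text
ellipse (326.1298713684082, 167.51922607421875) (44.54985427856445, 45.46278381347656) -> [0.4557 0.3595]
ellipse (326.09228134155273, 167.51308822631836) (43.39040756225586, 44.49092102050781) -> [0.4557 0.3594]
travel [ 0.46  0.62 23.81] turn [-0.3 -0.2 -0.2] rows>= 5 t 8.3
tinB in rack:
ellipse (325.4360237121582, 180.84638214111328) (62.949459075927734, 80.7230453491211) -> [ 0.6603 -0.0431]
posts L,R base [0.7958 0.0953] [ 0.8192 -0.1221]
tops [0.7939 0.0936] [ 0.8147 -0.1207]
```

Call:
servo_tool(commands=[{"travel": [0.5,0.6,5],"turn": [-0.3,-0.2,0],"fingers": 100},{"travel": [0.5,0.6,10],"turn": [-0.3,-0.2,0],"fingers": 100},{"travel": [0.5,0.6,14],"turn": [-0.3,-0.2,0],"fingers": 100},{"travel": [0.5,0.6,18],"turn": [-0.3,-0.2,0],"fingers": 100},{"travel": [0.5,0.6,21],"turn": [-0.3,-0.2,0],"fingers": 100},{"travel": [0.5,0.6,23],"turn": [-0.3,-0.2,0],"fingers": 100},{"travel": [0.5,0.6,23.8],"turn": [-0.3,-0.2,0],"fingers": 100},{"travel": [0.5,0.6,23.8],"turn": [-0.3,-0.2,0],"fingers": 40},{"travel": [0.5,0.6,23.8],"turn": [-0.3,-0.2,0],"fingers": 40},{"travel": [0.5,0.6,23.8],"turn": [-0.3,-0.2,0],"fingers": 40}])

```text
clock: 9.3
tool_pos: [0.4551, 0.3626, 0.0623]
eef_rot: [179.7, -0.0, 150.0]
force: [0.4, -0.6, 0.3]
width: 0.0663
finger_force: 0.0
```

Call:
servo_tool(commands=[{"travel": [0,0,0],"turn": [0,0,0],"fingers": 40},{"travel": [0,0,0],"turn": [0,0,0],"fingers": 40},{"travel": [0,0,0],"turn": [0,0,0],"fingers": 40},{"travel": [0,0,0],"turn": [0,0,0],"fingers": 40}])

```text
clock: 9.7
tool_pos: [0.4542, 0.3616, 0.0616]
eef_rot: [179.9, 0.0, 150.0]
force: [-0.5, -2.3, 5.6]
width: 0.0474
finger_force: 30.1
```

Call:
servo_tool(commands=[{"travel": [0,0,-4],"turn": [0,0,0],"fingers": 40},{"travel": [0,0,-8],"turn": [0,0,0],"fingers": 40},{"travel": [0,0,-12],"turn": [0,0,0],"fingers": 40},{"travel": [0,0,-16],"turn": [0,0,0],"fingers": 40},{"travel": [0,0,-20],"turn": [0,0,0],"fingers": 40},{"travel": [0,0,-24],"turn": [0,0,0],"fingers": 40},{"travel": [0,0,-27],"turn": [0,0,0],"fingers": 40},{"travel": [0,0,-27],"turn": [0,0,0],"fingers": 40}])

```text
clock: 10.5
tool_pos: [0.455, 0.3636, 0.3351]
eef_rot: [179.4, 0.1, 150.0]
force: [1.0, 0.6, -2.0]
width: 0.0476
finger_force: 30.0
```

```bash
python3 - <<'E'
from h import *
print(read_state()["tool_pos"]);go(.6485,.0145,.31,93.4)
E
```

```text
[0.455  0.3636 0.3351]
travel [-34.22 -20.58   2.32] turn [ 0.6 -0.3 56.6] rows>= 8 t 10.5
```

Call:
servo_tool(commands=[{"travel": [-4,-2.4,0.2],"turn": [0,0,6],"fingers": 40},{"travel": [-8,-4.8,0.4],"turn": [0,0,13],"fingers": 40},{"travel": [-12,-7.2,0.8],"turn": [0,0,20],"fingers": 40},{"travel": [-16,-9.6,1.2],"turn": [0,0,27],"fingers": 40},{"travel": [-20,-12,1.6],"turn": [0.3,0,34],"fingers": 40},{"travel": [-24,-14.4,2],"turn": [0.6,-0.3,41],"fingers": 40},{"travel": [-28,-16.8,2.3],"turn": [0.6,-0.3,48],"fingers": 40},{"travel": [-31.5,-18.9,2.3],"turn": [0.6,-0.3,54],"fingers": 40},{"travel": [-34.2,-20.6,2.3],"turn": [0.6,-0.3,56.6],"fingers": 40},{"travel": [-34.2,-20.6,2.3],"turn": [0.6,-0.3,56.6],"fingers": 40}])

```text
clock: 11.5
tool_pos: [0.6483, 0.0044, 0.3042]
eef_rot: [-179.5, 0.7, 92.8]
force: [-0.6, 0.2, -3.0]
width: 0.0473
finger_force: 30.0
```

Call:
servo_tool(commands=[{"travel": [0,0,0],"turn": [0,0,0],"fingers": 40},{"travel": [0,0,0],"turn": [0,0,0],"fingers": 40}])

```text
clock: 11.7
tool_pos: [0.6462, 0.0139, 0.3061]
eef_rot: [-179.5, 0.3, 93.6]
force: [0.2, -0.0, -2.2]
width: 0.0471
finger_force: 30.0
```

```bash
python3 - <<'E'
from h import *
go(.6485,.0145,.187,93.4)
E
```

```text
travel [ 0.11  0.33 11.9 ] turn [-0.5  0.3  0.2] rows>= 3 t 11.7
```

Call:
servo_tool(commands=[{"travel": [0.1,0.3,3],"turn": [-0.5,0.3,0.2],"fingers": 40},{"travel": [0.1,0.3,6],"turn": [-0.5,0.3,0.2],"fingers": 40},{"travel": [0.1,0.3,9],"turn": [-0.5,0.3,0.2],"fingers": 40},{"travel": [0.1,0.3,11],"turn": [-0.5,0.3,0.2],"fingers": 40},{"travel": [0.1,0.3,11.9],"turn": [-0.5,0.3,0.2],"fingers": 40},{"travel": [0.1,0.3,12.2],"turn": [-0.5,0.3,0.2],"fingers": 40},{"travel": [0.1,0.3,12.5],"turn": [-0.5,0.3,0.2],"fingers": 40},{"travel": [0.1,0.3,12.8],"turn": [-0.5,0.3,0.2],"fingers": 40},{"travel": [0.1,0.3,12.8],"turn": [-0.5,0.3,0.2],"fingers": 40}])

```text
clock: 12.6
tool_pos: [0.6498, 0.0126, 0.1797]
eef_rot: [179.8, 0.1, 93.2]
force: [0.3, 0.2, -2.3]
width: 0.0473
finger_force: 30.0
```

Call:
servo_tool(commands=[{"travel": [0,-0.1,0.2],"turn": [0,0,0],"fingers": 40},{"travel": [0,-0.1,0.4],"turn": [0,0,0],"fingers": 40},{"travel": [0,-0.1,0.5],"turn": [0,0,0],"fingers": 40},{"travel": [0,-0.1,0.6],"turn": [0,0,0],"fingers": 40},{"travel": [0,-0.1,0.6],"turn": [0,0,0],"fingers": 40}])

```text
clock: 13.1
tool_pos: [0.6487, 0.0123, 0.1756]
eef_rot: [179.8, 0.1, 93.2]
force: [-3.7, -0.4, 11.3]
width: 0.0472
finger_force: 30.1
```

Call:
servo_tool(commands=[{"travel": [0,0,-0.1],"turn": [0,0,0],"fingers": 100},{"travel": [0,0,-0.1],"turn": [0,0,0],"fingers": 100},{"travel": [0,0,-0.1],"turn": [0,0,0],"fingers": 100},{"travel": [0,0,-0.1],"turn": [0,0,0],"fingers": 100},{"travel": [0,0,-2],"turn": [0,0,0],"fingers": 100},{"travel": [0,0,-5],"turn": [0,0,0],"fingers": 100},{"travel": [0,0,-9],"turn": [0,0,0],"fingers": 100},{"travel": [0,0,-13],"turn": [0,0,0],"fingers": 100},{"travel": [0,0,-15],"turn": [0,0,0],"fingers": 100},{"travel": [0,0,-15],"turn": [0,0,0],"fingers": 100}])

```text
clock: 14.1
tool_pos: [0.6498, 0.0132, 0.3267]
eef_rot: [179.4, 0.0, 93.2]
force: [0.1, -0.5, -0.1]
width: 0.0881
finger_force: 0.0
```

```bash
python3 - <<'E'
from h import *
s=read_state();print(s["tool_pos"],s["joints"],s["clock"])
go(.57,-.10,.36,93.4)
E
```

```text
[0.6498 0.0132 0.3267] [  9.3237  39.1696 -28.2393  79.8774  19.3801  65.1661 -18.3339] 14.1
travel [-10.86  -8.56  -3.41] turn [ 0.6  0.  -0.2] rows>= 3 t 14.1
```

Call:
servo_tool(commands=[{"travel": [-4,-3,-2],"turn": [0.6,0,0],"fingers": 100},{"travel": [-8,-6,-3.4],"turn": [0.6,0,0],"fingers": 100},{"travel": [-10.9,-8.6,-3.4],"turn": [0.6,0,0],"fingers": 100},{"travel": [-10.9,-8.6,-3.4],"turn": [0.6,0,0],"fingers": 100},{"travel": [-10.9,-8.6,-3.4],"turn": [0.6,0,0],"fingers": 100}])

```text
clock: 14.6
tool_pos: [0.5673, -0.1021, 0.356]
eef_rot: [-179.5, 0.1, 93.1]
force: [-0.5, 1.0, -0.1]
width: 0.088
finger_force: 0.0
```

```bash
python3 - <<'E'
from h import *
s=read_state();print(s["tool_pos"],s["eef_rot"])
c=camera_info("wrist");np.save("pics/w5pose.npy",c["pose"])
im=grab_frame("wrist")[:,:,::-1];cv2.imwrite("pics/w5.png",im)
cv2.imwrite("pics/w5v.png",cv2.resize(im,(800,500),interpolation=cv2.INTER_CUBIC))
E
```

```text
[ 0.5673 -0.1021  0.356 ] [-179.4595    0.0678   93.0701]
```

View pics/w5v.png

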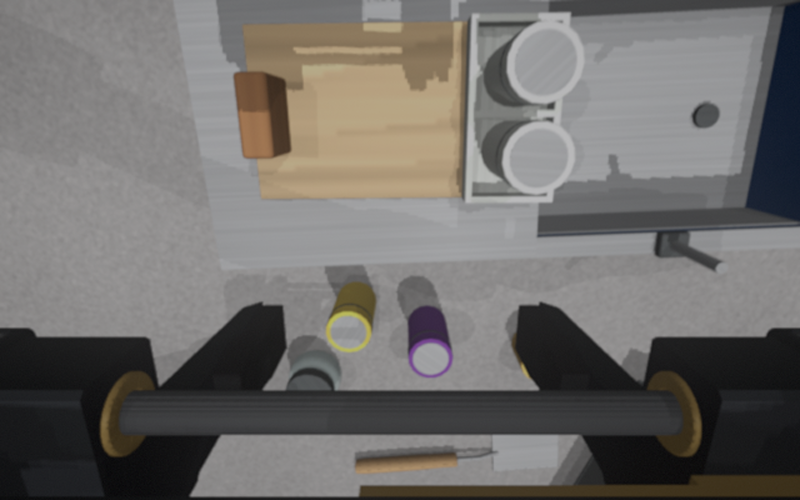

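Both tins stand upright in their cells, with tops at (545,63) and (538,157). The grip's top face is at (235,73), (265,72), (275,157) and (245,157), and the board tail is at (245,25) and (260,198).

```bash
python3 - <<'E'
from h import *
c=camera_info("wrist");c["pose"]=np.load("pics/w5pose.npy")
W=lambda u,v,z:ray("wrist",((u+.5)/1.25-.5,(v+.5)/1.25-.5),z,c)
a,b=W(545,63,.197),W(538,157,.197);print("tins",a,b,"sep",np.linalg.norm(a-b))
G=[W(*p,.165) for p in((235,73),(265,72),(275,157),(245,157))];print("grip",G,np.mean(G,0))
T=[W(245,25,.11),W(260,198,.11)];print("tail",T,np.mean(T,0),np.degrees(np.arctan2(-(T[0]-T[1])[0],(T[0]-T[1])[1])))
R=[W(*p,.132) for p in((471,14),(570,14),(552,201),(466,201))];print("rack",R,np.mean(R,0))
e=[W(260,198,.11),W(462,198,.11)];print("edge yaw",np.degrees(np.arctan2(*(e[1]-e[0])[::-1])))
go(.457,-.0315,.26,93.4)
E
```

```text
tins [0.6495 0.0108] [ 0.6537 -0.0463] sep 0.05728418616874181
grip [array([ 0.4444, -0.0028]), array([ 0.4654, -0.0011]), array([ 0.4704, -0.0591]), array([ 0.4483, -0.0603])] [ 0.4572 -0.0308]
tail [array([0.434 , 0.0371]), array([ 0.4398, -0.1015])] [ 0.4369 -0.0322] 2.3844590579263314
rack [array([0.6093, 0.0494]), array([0.6821, 0.0532]), array([ 0.691 , -0.0862]), array([ 0.6194, -0.0901])] [ 0.6505 -0.0184]
edge yaw 3.141910166687748
travel [  7.51 -10.61   9.7 ] turn [-0.5  0.  -0.2] rows>= 4 t 14.65
```

Call:
servo_tool(commands=[{"travel": [3.5,-4,2],"turn": [-0.5,0,0],"fingers": 100},{"travel": [6,-8,5],"turn": [-0.5,0,0],"fingers": 100},{"travel": [7.5,-10.6,8],"turn": [-0.5,0,0],"fingers": 100},{"travel": [7.5,-10.6,9.7],"turn": [-0.5,0,0],"fingers": 100},{"travel": [7.5,-10.6,9.7],"turn": [-0.5,0,0],"fingers": 100},{"travel": [7.5,-10.6,9.7],"turn": [-0.5,0,0],"fingers": 100}])

```text
clock: 15.25
tool_pos: [0.4588, -0.0309, 0.2609]
eef_rot: [179.9, 0.0, 93.3]
force: [0.4, -0.5, 0.9]
width: 0.0881
finger_force: 0.0
```

```bash
python3 - <<'E'
from h import *
print(read_state()["joints"]);go(.457,-.031,.142,93.2)
E
```

```text
[ 17.0981  28.9622 -28.6232 116.4709  21.4397  39.4952 -21.9425]
travel [ 0.01 -0.2  11.89] turn [0.1 0.  0.1] rows>= 3 t 15.25
```

Call:
servo_tool(commands=[{"travel": [0,-0.2,4],"turn": [0,0,0],"fingers": 100},{"travel": [0,-0.2,8],"turn": [0,0,0],"fingers": 100},{"travel": [0,-0.2,10.5],"turn": [0,0,0],"fingers": 100},{"travel": [0,-0.2,11.9],"turn": [0,0,0],"fingers": 100},{"travel": [0,-0.2,11.9],"turn": [0,0,0],"fingers": 100},{"travel": [0,-0.2,11.9],"turn": [0,0,0],"fingers": 45},{"travel": [0,-0.2,11.9],"turn": [0,0,0],"fingers": 35}])

```text
clock: 15.95
tool_pos: [0.4572, -0.0324, 0.1429]
eef_rot: [179.7, 0.1, 93.2]
force: [0.6, 0.1, 0.4]
width: 0.0745
finger_force: 0.0
```

Call:
servo_tool(commands=[{"travel": [0,0,0],"turn": [0,0,0],"fingers": 20},{"travel": [0,0,0],"turn": [0,0,0],"fingers": 20},{"travel": [0,0,0],"turn": [0,0,0],"fingers": 20},{"travel": [0,0,0],"turn": [0,0,0],"fingers": 20},{"travel": [0,0,0],"turn": [0,0,0],"fingers": 20},{"travel": [0,0,0],"turn": [0,0,0],"fingers": 20}])

```text
clock: 16.55
tool_pos: [0.4556, -0.0325, 0.1418]
eef_rot: [179.9, 0.1, 93.2]
force: [0.5, 0.7, -0.2]
width: 0.0259
finger_force: 0.0
```

Call:
servo_tool(commands=[{"travel": [0,0,0],"turn": [0,0,0],"fingers": 10},{"travel": [0,0,0],"turn": [0,0,0],"fingers": 10},{"travel": [0,0,0],"turn": [0,0,0],"fingers": 10}])

```text
clock: 16.85
tool_pos: [0.4556, -0.0325, 0.1418]
eef_rot: [179.9, 0.1, 93.2]
force: [0.5, 0.1, 0.3]
width: 0.0234
finger_force: 30.0
```

The grip is held. I'll slide the board out slowly in two stages, with a slight downward bias and a 2° turn into line with the bath.

Call:
servo_tool(commands=[{"travel": [0,0.2,0.1],"turn": [0,0,0],"fingers": 10},{"travel": [0,0.6,0.1],"turn": [0,0,-0.1],"fingers": 10},{"travel": [-0.1,1.2,0.1],"turn": [0,0,-0.2],"fingers": 10},{"travel": [-0.1,2.0,0.1],"turn": [0,0,-0.3],"fingers": 10},{"travel": [-0.2,2.8,0.1],"turn": [0,0,-0.5],"fingers": 10},{"travel": [-0.2,3.6,0.1],"turn": [0,0,-0.6],"fingers": 10},{"travel": [-0.3,4.4,0.1],"turn": [0,0,-0.7],"fingers": 10},{"travel": [-0.3,5.2,0.1],"turn": [0,0,-0.9],"fingers": 10},{"travel": [-0.4,5.8,0.1],"turn": [0,0,-1],"fingers": 10},{"travel": [-0.4,6.0,0.1],"turn": [0,0,-1],"fingers": 10}])

```text
clock: 17.85
tool_pos: [0.505, -0.0348, 0.1412]
eef_rot: [-178.9, 0.4, 94.2]
force: [-26.0, -0.7, 33.1]
width: 0.0236
finger_force: 29.6
```

```bash
python3 - <<'E'
from h import *
s=read_state();print(s["force"],s["wrist_torque"],s["clock"]);go(.5765,-.0335,.1405,95.2)
E
```

```text
[-26.0437  -0.6649  33.0982] [0.0789 4.8238 0.1722] 17.85
travel [-0.39  7.14 -0.07] turn [-1.1  0.3 -1. ] rows>= 2 t 17.85
```

Call:
servo_tool(commands=[{"travel": [0,0,-0.05],"turn": [0,0,0],"fingers": 10},{"travel": [0,0,-0.1],"turn": [0,0,0],"fingers": 10},{"travel": [0,0,-0.1],"turn": [0,0,0],"fingers": 10}])

```text
clock: 18.15
tool_pos: [0.5115, -0.0339, 0.1414]
eef_rot: [-179.6, 0.2, 94.2]
force: [-8.4, 0.4, 6.5]
width: 0.0239
finger_force: 29.8
```

Call:
servo_tool(commands=[{"travel": [0,0.3,0],"turn": [0,0,-0.1],"fingers": 10},{"travel": [-0.1,0.8,0],"turn": [0,0,-0.2],"fingers": 10},{"travel": [-0.1,1.4,0],"turn": [0,0,-0.3],"fingers": 10},{"travel": [-0.2,2.0,0],"turn": [0,0,-0.4],"fingers": 10},{"travel": [-0.2,2.4,0],"turn": [0,0,-0.4],"fingers": 10},{"travel": [-0.2,2.5,0],"turn": [0,0,-0.4],"fingers": 10},{"travel": [-0.2,2.5,0],"turn": [0,0,-0.4],"fingers": 10}])

```text
clock: 18.85
tool_pos: [0.5356, -0.0342, 0.1414]
eef_rot: [-179.5, 0.2, 94.6]
force: [-11.0, -0.8, 8.7]
width: 0.0237
finger_force: 29.8
```

Call:
servo_tool(commands=[{"travel": [0,0.3,0],"turn": [0,0,-0.1],"fingers": 10},{"travel": [-0.1,0.8,0],"turn": [0,0,-0.2],"fingers": 10},{"travel": [-0.1,1.4,0],"turn": [0,0,-0.3],"fingers": 10},{"travel": [-0.2,2.0,0],"turn": [0,0,-0.4],"fingers": 10},{"travel": [-0.2,2.4,0],"turn": [0,0,-0.4],"fingers": 10},{"travel": [-0.2,2.5,0],"turn": [0,0,-0.4],"fingers": 10},{"travel": [-0.2,2.5,0],"turn": [0,0,-0.4],"fingers": 10}])

```text
clock: 19.55
tool_pos: [0.5609, -0.0341, 0.1415]
eef_rot: [-179.5, 0.2, 95.0]
force: [-9.8, -1.0, 9.3]
width: 0.0238
finger_force: 29.8
```

```bash
python3 - <<'E'
from h import *
go(.5767,-.0345,.1414,95.2)
for n in("scene","side"): cv2.imwrite(f"pics/{n}5.png",grab_frame(n)[:,:,::-1])
a=cv2.imread("pics/side5.png")[150:260,250:400];b=cv2.imread("pics/scene5.png")[155:265,220:370]
cv2.imwrite("pics/v6.png",np.vstack([cv2.resize(i,None,fx=2.7,fy=2.7,interpolation=cv2.INTER_CUBIC) for i in(a,b)]))
E
```

```text
travel [-0.18  1.57 -0.01] turn [-0.5  0.2 -0.2] rows>= 1 t 19.55
```

View pics/v6.png

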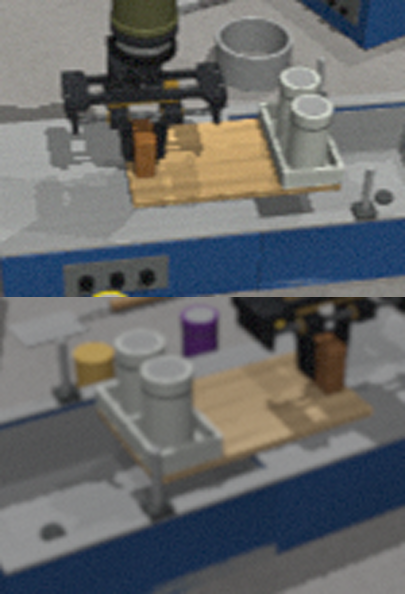

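Both views show the board level, the tins upright in the rack, and the outer end still about 15 mm short of the posts. This is the last part of the slide.

Call:
servo_tool(commands=[{"travel": [0,0.3,0],"turn": [0,0,0],"fingers": 10},{"travel": [-0.1,0.7,0],"turn": [0,0,-0.1],"fingers": 10},{"travel": [-0.2,1.2,0],"turn": [0,0,-0.2],"fingers": 10},{"travel": [-0.2,1.5,0],"turn": [0,0,-0.2],"fingers": 10},{"travel": [-0.2,1.5,0],"turn": [0,0,-0.2],"fingers": 10},{"travel": [-0.2,1.5,0],"turn": [0,0,-0.2],"fingers": 10}])

```text
clock: 20.25
tool_pos: [0.5764, -0.0345, 0.1415]
eef_rot: [-179.5, 0.2, 95.2]
force: [-9.1, -0.1, 9.2]
width: 0.0239
finger_force: 29.8
```

```bash
python3 - <<'E'
from h import *
go(.5767,-.0345,.1414,95.2)
c=camera_info("wrist");np.save("pics/w7pose.npy",c["pose"])
w=grab_frame("wrist")[:,:,::-1];cv2.imwrite("pics/w7.png",w)
for n in("scene","side"): cv2.imwrite(f"pics/{n}7.png",grab_frame(n)[:,:,::-1])
a=cv2.imread("pics/side7.png")[150:250,300:400];b=cv2.imread("pics/scene7.png")[160:260,220:320]
w=cv2.resize(w,(640,400))[:, :]
top=np.hstack([cv2.resize(i,(300,300),interpolation=cv2.INTER_CUBIC) for i in(a,b)])
cv2.imwrite("pics/v7.png",np.vstack([top,cv2.resize(w[:200,160:560],(600,300))]))
E
```

```text
travel [0.   0.03 0.01] turn [-0.5  0.2  0. ] rows>= 1 t 20.25
```

View pics/v7.png

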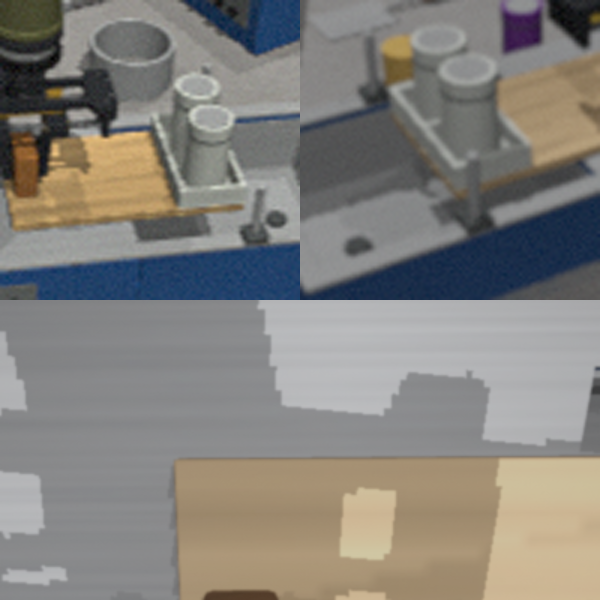

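The left view shows the board's outer right corner at (243,207) and the right post's base at (256,235). The right view shows the outer left corner at (462,190) and the left post at (473,155) to (473,222). I'll measure how far the end is from the post line in each view.

```bash
python3 - <<'E'
from h import *
S=lambda u,v,z:ray("side",(300+(u+.5)/3-.5,150+(v+.5)/3-.5),z)
C=lambda u,v,z:ray("scene",(220+(u-300+.5)/3-.5,160+(v+.5)/3-.5),z)
h=np.radians(5.5);R=np.array([[np.cos(h),np.sin(h)],[-np.sin(h),np.cos(h)]])
# posts R from the sharper crops of the first pictures
sL,sR=np.array([.7959,.0942]),np.array([.8164,-.126]);cL,cR=np.array([.7942,.0928]),np.array([.8153,-.123])
m=(sL+sR)/2;print("side: FR board top corner",R@(S(243,205,.11)-m),"rack FR top",R@(S(245,184,.132)-m),"rack BR",R@(S(213,118,.132)-m))
print(" now post R",S(256,235,.1),S(261,190,.17))
m=(cL+cR)/2;print("scene: rack FR",R@(C(391,93,.132)-m),"rack BR(+y)",R@(C(463,178,.132)-m),"board +y corner",R@(C(462,187,.11)-m))
print(" now posts",C(372,95,.1),C(370,35,.17),C(473,222,.1),C(474,155,.17))
c=camera_info("wrist");c["pose"]=np.load("pics/w7pose.npy")
W=lambda u,v,z:ray("wrist",(160+u/1.5,(v-300)/1.5),z,c)
t,e=W(176,460,.11),W(600,457,.11);print("tail +y corner",t,"yaw",np.degrees(np.arctan2(*(e-t)[::-1])), "board end from it",t+np.array([.25*np.cos(h)+.07*np.sin(h),.25*np.sin(h)-.07*np.cos(h)]))
E
```

```text
side: FR board top corner [-0.002  -0.0696] rack FR top [ 0.0002 -0.0611] rack BR [-0.004   0.0577]
 now post R [ 0.8192 -0.1225] [ 0.8144 -0.1321]
scene: rack FR [ 0.0017 -0.0592] rack BR(+y) [-0.0002  0.0889] board +y corner [-0.0058  0.0728]
 now posts [ 0.8172 -0.1267] [ 0.8155 -0.1179] [0.7957 0.0925] [0.7938 0.0969]
tail +y corner [0.5502 0.0341] yaw 5.602685560527059 board end from it [ 0.8057 -0.0116]
```

The end is within about 2 mm of the post line in both views, roughly centred, and the yaw matches the bath. I'll hold briefly and hand in.

Call:
servo_tool(commands=[{"travel": [0,0.1,0],"turn": [0,0,0],"fingers": 10},{"travel": [0,0.1,0],"turn": [0,0,0],"fingers": 10},{"travel": [0,0.1,0],"turn": [0,0,0],"fingers": 10},{"travel": [0,0.1,0],"turn": [0,0,0],"fingers": 10},{"travel": [0,0.1,0],"turn": [0,0,0],"fingers": 10}])

```text
clock: 20.9
tool_pos: [0.5764, -0.0345, 0.1415]
eef_rot: [-179.4, 0.2, 95.2]
force: [-12.8, -0.6, 10.5]
width: 0.0234
finger_force: 29.8
```

```bash
python3 -c "
from bench import *
print(job_done())"
```

```text
the job is handed in; nothing more can be done
None
```

I handed the job in at about 21 s: both tins stand in their cells, and the board is still held, level on the deck, its end about 2 mm from the post line and within about 10 mm of midway by my measurements; the judge's verdict was not shown.

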